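# Post the tin into the returns box

### The job

Hand the green tin back to the tool store: push it, standing on edge as it is, down through the slot in the top of the blue returns box and let it go so that it lies fully inside. Leave the yellow tin standing where it is.

Things in the scene. Friction and masses are not known exactly. Their poses are not given: they have to be found in the camera images.
- green_tin: flat green tin, shut, about 80 g, 69 long x 47 x 24 thick (mm), standing on a long narrow edge on the bench. Origin: centre of its 69x47 underside, now an upright face; its z runs level through the thickness to the lid face (tin's centre 12 mm along z), y level along its length, x up. Pinch it from above across the 24 mm thickness
- yellow_tin: flat yellow tin, 63 x 46 x 21 mm thick, standing on edge in the same way with the same axes (origin in its underside face); to be left alone
- return_box: blue steel box fixed to the bench, 130 (x) x 160 (y) x 120 (z) mm, 4 mm walls, empty inside; origin: centre of its underside, z up. Slot mid-lid: 34 mm wide (x), 80 long (y), 4 deep, in a black collar 60x108 mm outside, 14 mm above the lid, its inside flared up and out to about 50x96. A tin let go in the slot falls to the box's floor
- slot (a point): centre of the slot at the height of the collar's upper rim, 134 mm above the bench; same axes as the box: x across the slot's width, y along its length, z up

How it is judged (in metres and radians):
At the end, for the whole second after the job is handed in: The green tin lies at rest fully inside the returns box, below its lid (its origin less than 80 mm above the bench and within the box's walls); the yellow tin is within 30 mm of where it stood and has never been tipped (z of green_tin in the frame of return_box below 0.08 m and x of green_tin in the frame of return_box between -0.064 and 0.064 m and y of green_tin in the frame of return_box between -0.079 and 0.079 m and linear speed of green_tin below 0.03 m/s and distance of yellow_tin from where it was at the start of the episode below 0.03 m); the robot touches nothing.
It fails at once if the yellow tin is shifted by more than 30 mm or tipped by more than 23 degrees (distance of yellow_tin from where it was at the start of the episode above 0.03 m or angle between yellow_tin's own x axis and vertical above 0.4 rad).
It also fails if it takes over 38 s, if anything falls off the work surface, if the arm or the gripper's body presses on something with over 40 N, if the wrist force passes 120 N, or if a joint passes its speed limit or range.

### The arm

A 6-joint arm with a two-finger parallel gripper is mounted at the origin on a cart in front of the work surface, level with it; the furniture and walls round the work are solid. World frame = base frame: x ahead of the robot, y to its left, z up, the work surface at z = 0. Lengths are in mm, angles in rad, forces in N, time in s.
With the tool pointing down it reaches from about 250 to 850 mm from the base axis. Payload 12.5 kg.
Tool frame: the origin (TCP) lies on the centre line of the jaws, within the pads' length; the fingertips stand 14 mm ahead of it and the grasp point (between the pads) lies 5 mm behind it; z points along the fingers, y is the line along which they close (so a half turn about z gives the same grasp; the last joint's range is limited). The gripper opens to 93 mm and grips with 3 to 60 N. Pads are 15 mm wide; open, the fingers measure 128 mm over their backs; the gripper's body (75 mm by 188 mm) begins 65 mm behind the grasp point.
Start: joints at [-1.304, 0.351, 1.652, -0, 1.139, -0.085], TCP at [189.542, -516.293, 232.633] pointing down, gripper open.
Joint ranges: [-2.75, 2.75], [-0.79, 2.1], [0.01, 2.65], [-1.57, 4.71], [0.07, 3.14], [-2.87, 2.87]. Speed limits (rad/s): [2.22, 2.22, 2.79, 3.14, 3.14, 3.14].

### API

Orientations are given as a unit quaternion [x, y, z, w].
In Python, from workcell import ctrl gives the robot as it stands.
- The arm moves only by the tool advance, called by a JSON object that holds its "api" and its "payload". Schema: {"type":"object","properties":{"plan":{"type":"array","items":{"type":"array","prefixItems":[{"type":"number"},{"type":"array","items":{"type":"number"},"minItems":3,"maxItems":3},{"type":"number"}],"minItems":3,"maxItems":3},"minItems":1,"maxItems":12},"grip_n":{"type":"number"},"only":{"type":"string"},"quiet":{"type":"boolean"},"lines":{"type":"string"}},"required":["plan"],"additionalProperties":false}. plan is a list of rows, 1 to 12 of them, each written [opening, [dx, dy, dz], turn]: the opening from 0.0 (shut) to 1.0 (fully open), then dx, dy, dz in mm, then a turn about the tool's z in rad; each row shifts and turns the commanded pose from where the row before left it, along the tool's axes as they then stand; what a row does not reach is not made up. A row lasts 1/8 s, in which the tool goes at most 62.5 mm and 0.188 rad, less where a joint would pass 70% of its speed; a pose out of reach is approached as far as the arm can. The fingers move at their own pace and stop on an object; grip_n is the grip in N (left out, the last holds). Time passes only in rows, so rows that do not move let the fingers close. The tool returns the time, the measured TCP pose, the force, the opening and the grip force at its end. only (a regular expression) keeps the lines of the reply that match it, lines (a string "A,B") keeps lines A to B, and quiet returns only ok. Input that does not fit is refused with a message, and nothing moves.
- ctrl.sense(): the state, without advancing time (a new reading comes with each control period).
- ctrl.get_image(name): name is "scene" or "top" or "wrist"; returns (picture, depth): 480x640x3 uint8, red, green, blue; 480x640 float32, mm along the optical axis (not along the pixel's ray), 0 where there is no reading.
- ctrl.calibration(name): a dict with "fx", "fy", "cx", "cy" (pixels), "position" and "attitude" of the camera in the world; the wrist camera has in their place "tool_from_camera" (4x4, takes a point from camera to tool coordinates, whose origin is the TCP and whose axes are the flange's). Camera axes: x right, y up, looking along -z (the intrinsics and any distortion apply to the point x, -y, -z); pixel columns grow to the right and rows downward; lengths in mm; the calibration is good to about 2 mm. A picture is of the moment at which its call begins: read the wrist's pose just before it. calibration takes no time and is no camera call.
- ctrl.finish_job(): hands the job in; it is judged then, once.
The state is a dict: "clock": time; "joint_positions": joint angles; "joint_velocities": joint speeds; "joint_torque": joint torques, N m; "ee_pos": TCP position; "ee_rot": TCP orientation; "contact_force": force on the tool from outside, world axes, zero at the start; "moment": the same for the moment, N m; "grip_width": opening from 0.0 (shut) to 1.0 (fully open); "grasp_force": force on a finger pad.
Only numpy, scipy, OpenCV 4.12 (cv2) and the standard library are available. Lean on these libraries where they do the work, as an engineer would, in place of code of your own. Each camera call takes 0.05 s, during which the arm holds its last target. There are 200 camera calls.

## Working session

There is one attempt and no reset: what is moved stays moved. The work goes in short steps, Python scripts to look and compute and a tool call to move; the robot and the scene stay as the last step left them, time stands still between calls to the robot, and variables do not carry over. Pictures are saved under pics/ and viewed, at most 10 in all, crops included, and the job is handed in when it is done.

```bash
mkdir -p pics
```

Create h.py:
```python
import numpy as np, cv2
from workcell import ctrl
from scipy.spatial.transform import Rotation as R
def cloud(n):
    s=ctrl.sense(); im,d=ctrl.get_image(n); c=ctrl.calibration(n)
    v,u=np.mgrid[0:480,0:640]; 
    pts=cv2.undistortPoints(np.stack([u,v],-1).reshape(-1,1,2).astype(np.float64),np.array([[c['fx'],0,c['cx']],[0,c['fy'],c['cy']],[0,0,1]]),np.array(c.get('distortion',[0,0,0,0,0]),float)).reshape(480,640,2)
    P=np.stack([pts[...,0]*d,-pts[...,1]*d,-d],-1)
    if 'tool_from_camera' in c:
        T=np.array(c['tool_from_camera']);P=P@T[:3,:3].T+T[:3,3]
        P=P@R.from_quat(s['ee_rot']).as_matrix().T+s['ee_pos']
    else:
        A=np.array(c['attitude'],float); A=R.from_quat(A).as_matrix() if A.size==4 else A
        P=P@A.T+np.array(c['position'])
    return im,d,P
```

Run:
```python
from h import *
for n in ['scene','top','wrist']:
    print(ctrl.calibration(n))
a=[]
for n in ['top','scene']:
    im,d,P=cloud(n); cv2.imwrite(f'pics/{n}0.png',im[...,::-1]); np.savez(f'{n}0.npz',im=im,d=d,P=P)
print(ctrl.sense())
```

```text
{'fx': 513.9284609284545, 'fy': 513.9284609284545, 'cx': 311.46527705298706, 'cy': 232.99640052692857, 'position': array([212.63731229, 651.93189458, 703.90027521]), 'attitude': array([-0.10274908,  0.37459286,  0.88926574, -0.24151451])}
{'fx': 595.5846337789752, 'fy': 595.5846337789752, 'cx': 314.54307402341675, 'cy': 243.56017755691198, 'position': array([ 371.62609274,  114.22364567, 1265.43676004]), 'attitude': array([ 0.04580373, -0.03428846, -0.70365135,  0.70823802])}
{'fx': 411.0838094368138, 'fy': 411.0838094368138, 'cx': 325.35483583816244, 'cy': 243.35244653974337, 'tool_from_camera': array([[-3.85962978e-04,  9.56638704e-01,  2.91276914e-01,
         8.04588272e+01],
       [ 9.99999893e-01,  2.94696933e-04,  3.57201137e-04,
         2.06056003e-01],
       [ 2.55874020e-04,  2.91277020e-01, -9.56638716e-01,
        -1.52951181e+02],
       [ 0.00000000e+00,  0.00000000e+00,  0.00000000e+00,
         1.00000000e+00]])}
{'clock': 0.1, 'joint_positions': array([-1.30361969e+00,  3.51173074e-01,  1.65235901e+00, -1.58670425e-05,
        1.13911872e+00, -8.46077320e-02]), 'joint_velocities': array([ 0.00066752, -0.00225516, -0.00186261, -0.00092262,  0.00049597,
       -0.00182322]), 'joint_torque': array([ 4.57658216e-04, -4.98026919e+01, -2.85704041e+01,  7.00376043e-02,
        2.38491531e-02, -5.71144267e-05]), 'ee_pos': array([ 189.45199852, -516.01995322,  232.16075788]), 'ee_rot': array([ 9.84570091e-01,  1.74989871e-01, -5.54032052e-05, -5.26214842e-04]), 'contact_force': array([-0.14454244, -0.05960069, -0.19577384]), 'moment': array([-0.03374091, -0.04270479,  0.00829194]), 'grasp_force': 0.0, 'grip_width': 0.9991262873219814}
```

View pics/top0.png

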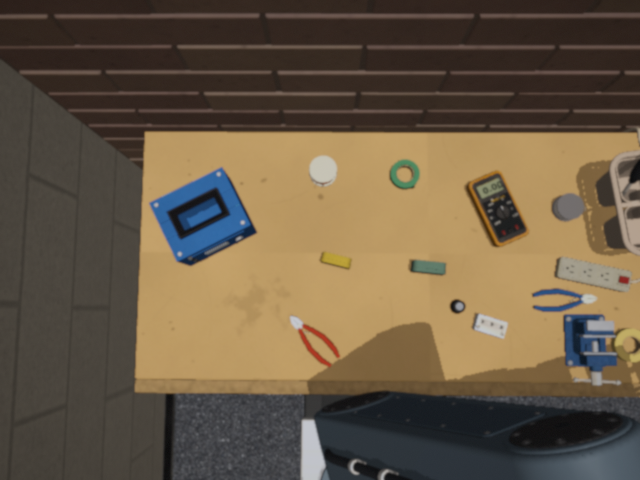

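View pics/scene0.png

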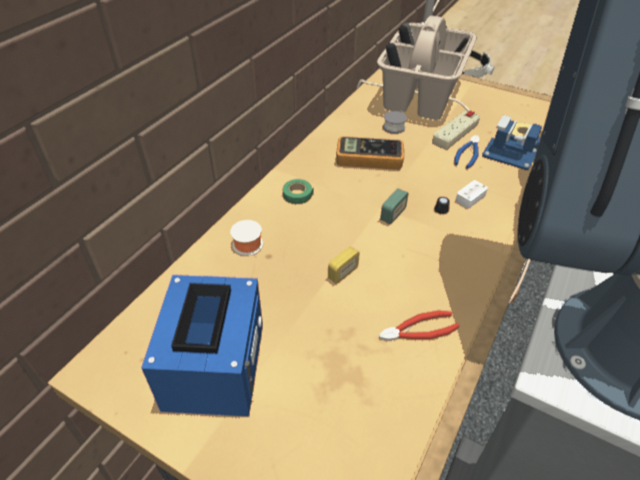

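Top view: green tin at about (429,267), yellow at (336,260), box at (203,215) with its slot at about (199,211). Next I segment by colour and depth.

Run:
```python
from h import *
z=np.load('top0.npz');im,P=z['im'],z['P']
hsv=cv2.cvtColor(im,cv2.COLOR_RGB2HSV);H,S,V=[hsv[...,i].astype(int) for i in range(3)]
def win(a,b,c,d):
    m=np.zeros((480,640),bool);m[b:d,a:c]=1;return m
print('bench z',np.median(P[300:310,200:230,2]))
for n,w,hs in [('green',win(400,250,455,285),P[...,2]>36),('yellow',win(312,245,360,280),P[...,2]>36)]:
    m=w&hs; q=P[m]; r=cv2.minAreaRect(q[:,:2].astype(np.float32)); print(n,m.sum(),np.median(q[:,2]),r,q[:,:2].mean(0))
w=win(140,160,265,270)
for lo,hi in [(110,126),(128,142)]:
    m=w&(P[...,2]>lo)&(P[...,2]<hi);q=P[m];print('box',lo,m.sum(),np.median(q[:,2]),cv2.minAreaRect(q[:,:2].astype(np.float32)))
# hole: pts below 100 within window of collar
m=win(180,195,220,230)&(P[...,2]<100);q=P[m];print('hole',m.sum(),np.median(q[:,2]),cv2.minAreaRect(q[:,:2].astype(np.float32)))
z=np.load('scene0.npz');im,P=z['im'],z['P']
for n,w in [('green',win(375,185,412,225)),('yellow',win(322,243,364,285))]:
    q=P[w&(P[...,2]>38)]; print('scene',n,len(q),np.median(q[:,2]),cv2.minAreaRect(q[:,:2].astype(np.float32)))
w=win(140,270,265,380)
for lo,hi in [(110,126),(128,142)]:
    q=P[w&(P[...,2]>lo)&(P[...,2]<hi)];print('box',lo,len(q),np.median(q[:,2]),cv2.minAreaRect(q[:,:2].astype(np.float32)))
```

```text
bench z -0.5816656921647336
green 403 44.77155092888029 ((434.005126953125, -5.9248199462890625), (46.139259338378906, 266.792724609375), 17.6258602142334) [463.12681624 -96.7464459 ]
yellow 312 44.12610850938347 ((430.5279846191406, 102.98365783691406), (62.43466567993164, 119.676513671875), 75.4753189086914) [476.9446303   90.88711089]
box 110 3935 119.83777837804973 ((559.8139038085938, 359.65399169921875), (131.52833557128906, 160.81890869140625), 27.465805053710938)
box 128 661 132.25848237838045 ((559.8303833007812, 359.452880859375), (61.51205825805664, 108.77265930175781), 26.88187599182129)
hole 663 3.6430574632238404 ((579.0608520507812, 384.4316101074219), (37.32221984863281, 87.66763305664062), 27.56585693359375)
scene green 319 45.49082739302287 ((353.7001647949219, 264.2903747558594), (45.88943099975586, 823.7434692382812), 16.80790138244629)
scene yellow 360 44.67277285908909 ((362.48492431640625, 363.6300354003906), (51.65354919433594, 647.781494140625), 22.904510498046875)
box 110 6847 119.99909204248468 ((560.2479858398438, 359.7481689453125), (131.24281311035156, 162.96511840820312), 27.128690719604492)
box 128 1230 132.4520963599041 ((559.7677612304688, 359.4602355957031), (60.93152618408203, 111.33628845214844), 27.477176666259766)
```

Run:
```python
from h import *
def win(a,b,c,d):
    m=np.zeros((480,640),bool);m[b:d,a:c]=1;return m
for f,ws in [('top',[('green',win(400,250,455,285)),('yellow',win(312,245,360,280))]),('scene',[('green',win(375,185,412,225)),('yellow',win(322,243,364,285))])]:
    P=np.load(f+'0.npz')['P']
    for n,w in ws:
        q=P[w&(P[...,2]>42)&(P[...,2]<50)]; c=np.median(q[:,:2],0); q=q[np.hypot(*(q[:,:2]-c).T)<45]
        print(f,n,len(q),np.median(q[:,2]),cv2.minAreaRect(q[:,:2].astype(np.float32)))
```

```text
top green 326 45.263978854913944 ((464.8757629394531, -100.32644653320312), (67.13571166992188, 24.183473587036133), 83.94573211669922)
top yellow 238 44.775124974537334 ((478.271484375, 91.05288696289062), (59.79848861694336, 20.77690315246582), 76.1155776977539)
scene green 274 45.641470017971756 ((464.46856689453125, -98.98685455322266), (66.63050079345703, 25.174129486083984), 83.93282318115234)
scene yellow 298 44.94058638633231 ((477.6643981933594, 90.87498474121094), (59.45124053955078, 22.42062759399414), 76.79080963134766)
```

Green's centre is at (464.7, -99.6), with its thickness axis at -6°. The box is at (559.9, 359.6) with a yaw of 27.3°. The sizes and heights agree with those given. I start by turning the tool into line, -1.114 rad.

Create go.py:
```python
import sys
from h import *
x,y,z,a=map(float,sys.argv[1:]); s=ctrl.sense(); M=R.from_quat(s['ee_rot']).as_matrix()
d=M.T@(np.array([x,y,z])-s['ee_pos']); ya=np.degrees(np.arctan2(M[1,1],M[0,1]))
e=(a-ya+90)%180-90
print('t',s['clock'],'pos',s['ee_pos'].round(1),'yang',ya.round(2),'tool d',d.round(1),'turn',round(-np.radians(e),3),'tilt',M[:,2].round(4),'j',np.round(s['joint_positions'],2),'F',s['contact_force'].round(1),'grip',s['grip_width'],s['grasp_force'])
```

```text
(no output)
```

{"api": "advance", "payload": {"plan": [[0.7, [0, 0, 0], -0.186], [0.7, [0, 0, 0], -0.186], [0.7, [0, 0, 0], -0.186], [0.7, [0, 0, 0], -0.186], [0.7, [0, 0, 0], -0.186], [0.7, [0, 0, 0], -0.184], [0.7, [0, 0, 0], 0], [0.7, [0, 0, 0], 0]]}}

```text
clock: 1.1
ee_pos: [189.5, -516.2, 232.5]
ee_rot: [0.745, 0.667, 0.0, -0.0]
contact_force: [-0.3, 0.4, 0.4]
grip_width: 0.701
grasp_force: 0.0
```

```bash
python3 go.py 464.7 -99.6 180 -6
```

```text
t 1.1 pos [ 189.5 -516.2  232.5] yang -6.25 tool d [444.1 228.2  52.6] turn -0.004 tilt [-1.e-04  3.e-04 -1.e+00] j [-1.3   0.35  1.65  0.    1.14 -1.19] F [-0.3  0.4  0.4] grip 0.700522300501806 0.0
```

{"api": "advance", "payload": {"plan": [[0.7, [44.4, 22.8, 0], 0], [0.7, [44.4, 22.8, 0], 0], [0.7, [44.4, 22.8, 0], 0], [0.7, [44.4, 22.8, 0], 0], [0.7, [44.4, 22.8, 0], 0], [0.7, [44.4, 22.8, 0], 0], [0.7, [44.4, 22.8, 0], 0], [0.7, [44.4, 22.8, 0], 0], [0.7, [44.4, 22.8, 0], 0], [0.7, [44.4, 22.8, 0], 0], [0.7, [0, 0, 0], 0], [0.7, [0, 0, 0], 0]]}}

```text
clock: 2.6
ee_pos: [462.5, -98.8, 232.5]
ee_rot: [0.744, 0.669, -0.0, -0.0]
contact_force: [-0.4, -0.2, 0.4]
grip_width: 0.7
grasp_force: 0.0
```

```bash
python3 go.py 464.7 -99.6 43 -6
```

Run:
```python
from h import *
im,d,P=cloud('wrist'); cv2.imwrite('pics/w1.png',im[...,::-1])
m=(P[...,2]>42)&(P[...,2]<50)&(np.hypot(P[...,0]-465,P[...,1]+100)<45)
q=P[m]; print(len(q),np.median(q[:,2]),cv2.minAreaRect(q[:,:2].astype(np.float32)))
```

```text
t 2.6 pos [462.5 -98.8 232.5] yang -6.09 tool d [ -0.5   2.3 189.5] turn -0.002 tilt [-5.e-04 -1.e-04 -1.e+00] j [-0.31  0.21  1.84 -0.    1.09 -0.2 ] F [-0.4 -0.2  0.4] grip 0.6997531828448226 0.0
2122 46.86999479163083 ((464.302490234375, -102.49465942382812), (67.09498596191406, 24.0059871673584), 84.4256820678711)
```

View pics/w1.png

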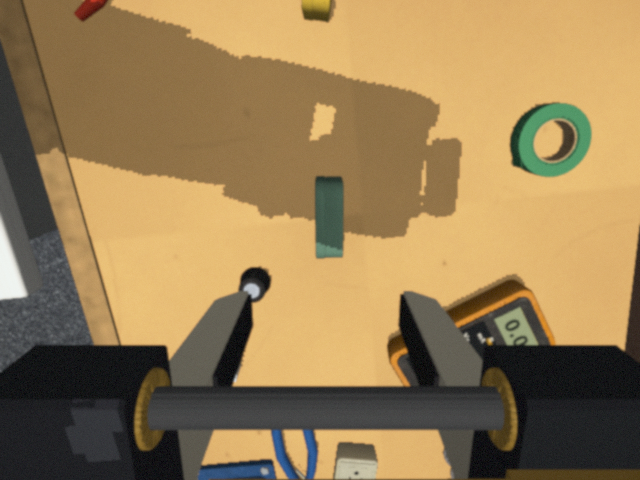

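The wrist view shows the tin at (329,217), centred between the fingers with the jaws across its thickness and clear of the black knob. I descend and grip.

{"api": "advance", "payload": {"plan": [[0.7, [-1.5, 2, 45], 0], [0.7, [0, 0, 45], 0], [0.7, [0, 0, 45], 0], [0.7, [0, 0, 35], 0], [0.7, [0, 0, 20], 0], [0.7, [0, 0, 0], 0], [0, [0, 0, 0], 0], [0, [0, 0, 0], 0], [0, [0, 0, 0], 0], [0, [0, 0, 0], 0], [0, [0, 0, 0], 0]], "grip_n": 25}}

```text
clock: 4.03
ee_pos: [464.8, -100.3, 42.8]
ee_rot: [0.743, 0.669, 0.0, 0.0]
contact_force: [-0.1, 0.6, 2.1]
grip_width: 0.257
grasp_force: 25.0
```

```bash
python3 go.py 464.7 -101 43 -6
```

```text
t 4.025 pos [ 464.8 -100.3   42.8] yang -6.01 tool d [-0.7  0.  -0.2] turn -0.0 tilt [ 3.e-04 -1.e-04 -1.e+00] j [-0.31  0.52  1.98  0.    0.64 -0.21] F [-0.1  0.6  2.1] grip 0.25737217524709005 24.954761266708374
```

{"api": "advance", "payload": {"plan": [[0, [0, 0, -30], 0], [0, [0, 0, -60], 0], [0, [0, 0, -60], 0], [0, [0, 0, -50], 0], [0, [0, 0, 0], -0.146], [0, [0, 0, 0], -0.146], [0, [0, 0, 0], -0.146], [0, [0, 0, 0], -0.143], [0, [0, 0, 0], 0]]}}

```text
clock: 5.15
ee_pos: [464.5, -100.2, 242.5]
ee_rot: [0.521, 0.854, -0.0, -0.0]
contact_force: [-0.3, -0.9, -1.8]
grip_width: 0.256
grasp_force: 25.0
```

```bash
python3 go.py 559.9 359.6 240 27.3
```

```text
t 5.15 pos [ 464.5 -100.2  242.5] yang 27.22 tool d [365.3 295.2   2.5] turn -0.001 tilt [-4.e-04  2.e-04 -1.e+00] j [-0.31  0.2   1.83  0.    1.11 -0.79] F [-0.3 -0.9 -1.8] grip 0.2558648874801946 24.95068520307541
```

{"api": "advance", "payload": {"plan": [[0, [25, 20, 0], 0], [0, [40, 32.5, 0], 0], [0, [40, 32.5, 0], 0], [0, [40, 32.5, 0], 0], [0, [40, 32.5, 0], 0], [0, [40, 32.5, 0], 0], [0, [40, 32.5, 0], 0], [0, [40, 32.5, 0], 0], [0, [35, 28, 0], 0], [0, [25, 20, 0], 0], [0, [0, 0, 0], 0], [0, [0, 0, 0], 0]]}}

```text
clock: 6.65
ee_pos: [559.9, 358.8, 242.3]
ee_rot: [0.521, 0.853, -0.0, -0.0]
contact_force: [0.2, -0.0, -0.8]
grip_width: 0.256
grasp_force: 25.0
```

```bash
python3 go.py 559.9 359.6 240 27.3
```

Run:
```python
from h import *
im,d,P=cloud('wrist'); cv2.imwrite('pics/w2.png',im[...,::-1]); np.savez('w2.npz',im=im,P=P)
im,d,P=cloud('scene'); cv2.imwrite('pics/s2.png',im[200:480,:,::-1])
```

```text
t 6.65 pos [559.9 358.8 242.3] yang 27.17 tool d [0.7 0.4 2.3] turn -0.002 tilt [-6.e-04 -6.e-04 -1.e+00] j [ 0.5   0.56  1.31 -0.    1.27  0.03] F [ 0.2 -0.  -0.8] grip 0.2563839916357053 24.95189666748047
```

View pics/w2.png

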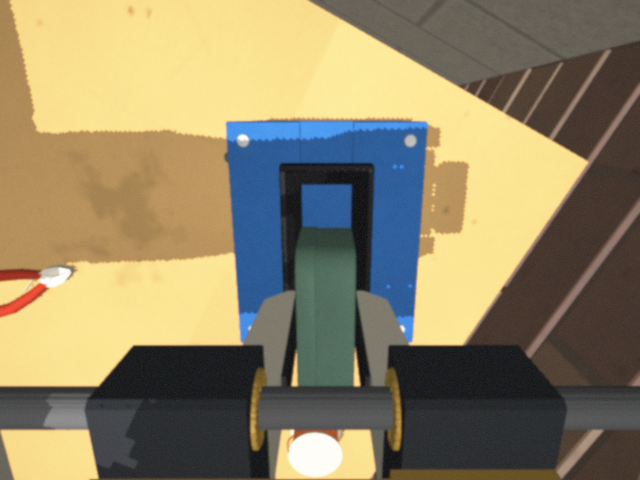

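View pics/s2.png

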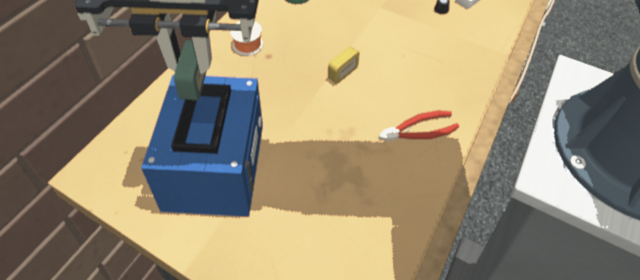

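The tin hangs straight, between columns 298 and 356 (centre 327). The slot lies between columns 302 and 352 (centre 327), so they are aligned across the width. Now I check the fit along the length.

Run:
```python
from h import *
z=np.load('w2.npz');P=z['P'];im=z['im'];s=ctrl.sense();M=R.from_quat(s['ee_rot']).as_matrix()
T=(P-s['ee_pos'])@M
w=np.zeros((480,640),bool);w[215:380,270:380]=1
hsv=cv2.cvtColor(im,cv2.COLOR_RGB2HSV)
g=w&(hsv[...,0]>65)&(hsv[...,0]<98)&(T[...,2]<45)&(T[...,2]>-15)
q=T[g];print(g.sum(),'tin tool x',np.percentile(q[:,0],[0,1,98,99.5,100]).round(1),'y',np.percentile(q[:,1],[1,99]).round(1),'z',np.percentile(q[:,2],[1,50,99]).round(1))
for lo,hi in[(110,126),(128,142)]:
    m=(P[...,2]>lo)&(P[...,2]<hi)&(np.hypot(P[...,0]-560,P[...,1]-360)<115)&~w
    q=T[m]; print(lo,'box in tool: x max',np.percentile(q[:,0],[99,99.8]),'y',np.percentile(q[:,1],[.3,99.7]))
```

```text
8832 tin tool x [-24.  -22.5  33.1  33.4  33.7] y [-12.8  10.7] z [-5.7 -3.6 29.5]
110 box in tool: x max [79.40687916 79.95551368] y [-65.07873923  64.18200823]
128 box in tool: x max [53.98611119 54.05406807] y [-30.31117941  29.41514199]
```

{"api": "advance", "payload": {"plan": [[0, [1, 0.3, 25], 0], [0, [0, 0, 20], 0], [0, [0, 0, 15], 0], [0, [0, 0, 10], 0], [0, [0, 0, 8], 0], [0, [0, 0, 7], 0], [0, [0, 0, 0], 0]]}}

```text
clock: 7.62
ee_pos: [559.7, 360.5, 157.3]
ee_rot: [0.52, 0.854, -0.0, -0.0]
contact_force: [0.5, -0.0, -0.2]
grip_width: 0.254
grasp_force: 25.0
```

```bash
python3 go.py 559.9 359.6 151 27.3
```

```text
t 7.625 pos [559.7 360.5 157.3] yang 27.27 tool d [-0.8 -0.2  6.3] turn -0.0 tilt [-5.e-04 -3.e-04 -1.e+00] j [ 0.5   0.64  1.39 -0.    1.11  0.03] F [ 0.5 -0.  -0.2] grip 0.2539406628382253 24.951873421669006
```

No contact: the tin's bottom is at about 114 mm, in the slot's mouth. I lower 6 mm more and let go.

{"api": "advance", "payload": {"plan": [[0, [0, 0, 3], 0], [0, [0, 0, 3], 0], [0, [0, 0, 0], 0]]}}

```text
clock: 8.0
ee_pos: [559.8, 360.5, 151.4]
ee_rot: [0.52, 0.854, -0.0, -0.0]
contact_force: [-0.7, 0.8, -1.6]
grip_width: 0.255
grasp_force: 25.0
```

{"api": "advance", "payload": {"plan": [[0.6, [0, 0, 0], 0], [0.6, [0, 0, 0], 0], [0.6, [0, 0, 0], 0], [0.6, [0, 0, 0], 0], [0.6, [0, 0, -40], 0], [0.6, [0, 0, -50], 0], [0.6, [-30, 0, -20], 0], [0.6, [-50, 0, 0], 0], [0.6, [-50, 0, 0], 0], [0.6, [0, 0, 0], 0], [0.6, [0, 0, 0], 0]]}}

```text
clock: 9.38
ee_pos: [619.2, 245.3, 261.6]
ee_rot: [0.521, 0.854, 0.0, -0.0]
contact_force: [-0.2, 0.8, 0.5]
grip_width: 0.602
grasp_force: 0.0
```

Run:
```python
from h import *
im,d,P=cloud('wrist'); cv2.imwrite('pics/w3.png',im[...,::-1])
im,d,P=cloud('top'); cv2.imwrite('pics/t3.png',cv2.resize(im[140:290,130:370,::-1],None,fx=3,fy=3))
q=P[245:280,312:360].reshape(-1,3);q=q[(q[:,2]>42)&(q[:,2]<50)];print('yellow',np.median(q,0))
```

```text
yellow [477.02908984  90.34121435  44.90438866]
```

View pics/w3.png

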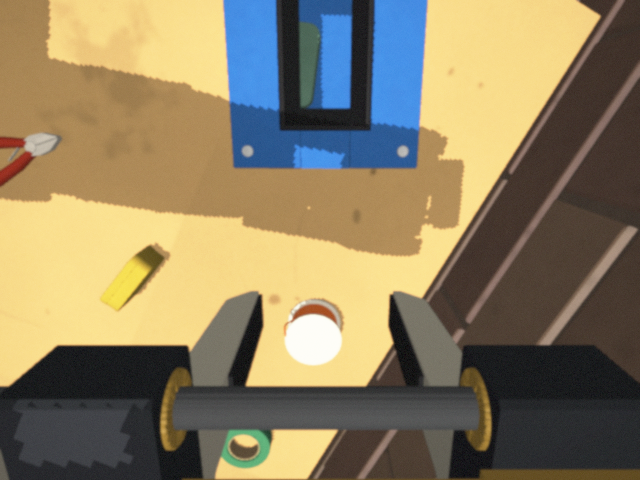

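View pics/t3.png

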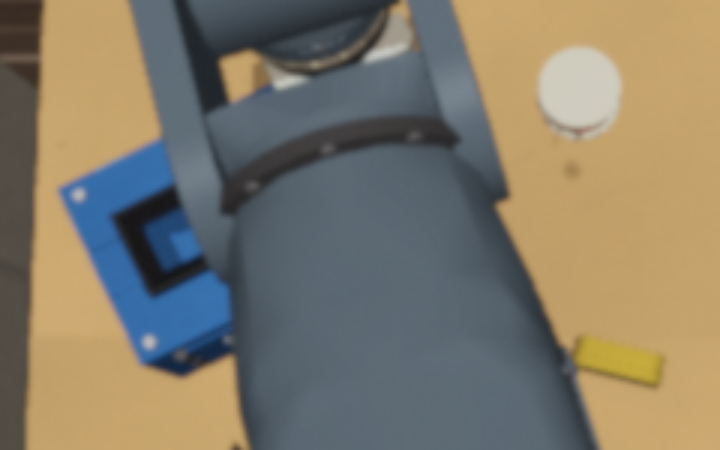

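The green tin shows through the slot at (308,65), and the yellow tin is unmoved. I check the tin's height before handing in.

Run:
```python
from h import *
im,d,P=cloud('wrist'); q=P[35:95,302:315].reshape(-1,3); print(np.percentile(q,[5,50,95],axis=0).round(1)); s=ctrl.sense();print(s['clock'],s['contact_force'])
if np.percentile(q[:,2],95)<75: print(ctrl.finish_job())
```

```text
[[536.1 330.7  27.3]
 [547.  350.4  28.9]
 [558.2 369.5  30.3]]
9.525 [-0.10092403  0.59607255 -0.68292406]
the job is handed in; nothing more can be done
None
```

The green tin went through the slot and lies on the returns box's floor (its top face reads about 29 mm above the bench), the yellow tin still stands where it was, and I handed the job in at about 9.5 s; no verdict was returned.

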